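Undo the burr cap of a coffee grinder whose thread hand is unknown

ROBOT

A 7-joint arm with a two-finger parallel gripper is mounted at the origin on a cart in front of the work surface, level with it; the furniture and walls round the work are solid. World frame = base frame: x ahead of the robot, y to its left, z up, the work surface at z = 0. Lengths are in m, angles in rad, forces in N, time in s.
With the tool pointing down it reaches from about 0.4 to 0.85 m from the base axis. Payload 4.5 kg.
Tool frame: the origin (TCP) lies at the very end of the fingers, on their centre line; the grasp point (between the pads) lies 19 mm behind it (r.grip_depth is the z of the grasp point in the tool frame, in m); z points along the fingers, y is the line along which they close (so a half turn about z gives the same grasp; the last joint's range is limited). The gripper opens to 88 mm and grips with 3 to 60 N. Pads are 18 mm wide; open, the fingers measure 123 mm over their backs; the gripper's body (75 mm by 187 mm) begins 45 mm behind the grasp point.
Start: joints at [1.15, 0.689, -0.195, 1.565, 0.157, 0.902, -0.215], TCP at [0.275, -0.561, 0.239] pointing down, gripper open.
Joint ranges: [-3.01, 3.01], [-0.46, 2.08], [-1.47, 1.51], [0.13, 2.56], [-1, 4.14], [0.04, 2.09], [-2.66, 2.66]. Speed limits (rad/s): [2.57, 2.57, 3.14, 3.14, 3.14, 3.14, 3.14].

INTERFACE

Orientations are given as a unit quaternion [x, y, z, w].
In Python, from plant import r, eyes, readout, finish_job gives the robot as it stands (r), with the cameras (eyes), the readings (readout) and the job as plain functions.
- The arm moves only by the tool shift_gripper, called after "Emit:" as name(argument=value, ...), one argument or row to a line, values as JSON. Schema: {"type":"object","properties":{"plan":{"type":"array","items":{"type":"array","items":{"type":"number"},"minItems":7,"maxItems":7},"minItems":1,"maxItems":10},"force":{"type":"number"},"only":{"type":"string"},"quiet":{"type":"boolean"},"lines":{"type":"string"}},"required":["plan"],"additionalProperties":false}. plan is a list of rows, 1 to 10 of them, each of 7 numbers: the opening from 0.0 (shut) to 1.0 (fully open), then dx, dy, dz in m, then a rotation vector rx, ry, rz in rad; each row is the pose to reach, as a shift and turn from the pose commanded when the call began, along the tool's axes at that moment; what a row does not reach only later rows make up. A row lasts 1/10 s, in which the tool goes at most 0.05 m and 0.15 rad, less where a joint would pass 70% of its speed; a pose out of reach is approached as far as the arm can. The fingers move at their own pace and stop on an object; force is the grip in N (left out, the last holds). Time passes only in rows, so rows that do not move let the fingers close. The tool returns the time, the measured TCP pose, the force, the opening and the grip force at its end. only (a regular expression) keeps the lines of the reply that match it, lines (a string "A,B") keeps lines A to B, and quiet returns only ok. Input that does not fit is refused with a message, and nothing moves.
- readout.get_state(): the state, without advancing time (a new reading comes with each control period).
- eyes.snapshot(name): name is "scene" or "top" or "wrist"; returns the picture (480x640x3 uint8, red, green, blue); there is no depth.
- eyes.camera_params(name): a dict with "fx", "fy", "cx", "cy" (pixels), "k1" (the pictures are not rectified: a ray, as slopes to the right and down, at radius r is drawn at 1 + k1 r^2 times it, then the intrinsics apply), "rvec" (rotation vector, rad) and "tvec" (3), from world to camera coordinates, as OpenCV has them. Camera axes: x right, y down, z forward; pixel columns grow to the right and rows downward; lengths in m; the calibration is good to about 2 mm. A picture is of the moment at which its call begins: read the wrist's pose just before it. camera_params takes no time and is no camera call; for the wrist camera it gives the pose at the moment of the call.
- finish_job(): hands the job in; it is judged then, once.
The state is a dict: "clock": time; "q": joint angles; "qd": joint speeds; "joint_torque": joint torques, N m; "tool_pos": TCP position; "eef_rot": TCP orientation; "contact_force": force on the tool from outside, world axes, zero at the start; "moment": the same for the moment, N m; "opening": opening from 0.0 (shut) to 1.0 (fully open); "finger_force": force on a finger pad.
Only numpy, scipy, OpenCV 4.12 (cv2) and the standard library are available. Lean on these libraries where they do the work, as an engineer would, in place of code of your own. Each camera call takes 0.05 s, during which the arm holds its last target. There are 200 camera calls.

TASK

Clean-out day for the two coffee grinders: start with the one standing on the cork mat and undo the black ribbed cap that clamps its burr. They are an older and a newer make of the same grinder, one with a left-hand and one with a right-hand thread, and nobody marked which, so feel which way the cap gives with a gentle twist each way as needed, never forcing it against its stop, unscrew it and lift it straight off. Finish still holding the cap level in the gripper, a good 5 cm up and clear above its spindle, and leave the other grinder and the things around alone.

Things in the scene. Friction and masses are not known exactly. Their poses are not given: they have to be found in the camera images.
- mat: Square cork mat 170 x 170 x 3 mm lying on the worktop; origin at the centre of its underside. The grinder to be opened stands on its middle (within 20 mm).
- grinder_1: Coffee grinder, hopper off, fixed to the worktop: aluminium drum 120 mm across, black foot and rim (121 mm high), steel cone burr rising to a washer 57 mm across, 146 mm up, on which the cap sits. Origin: centre of its underside, z up; dial, red switch and drawer at -x. Both grinders look alike; either may be on the mat.
- grinder_2: Coffee grinder, hopper off, fixed to the worktop: aluminium drum 120 mm across, black foot and rim (121 mm high), steel cone burr rising to a washer 57 mm across, 146 mm up, on which the cap sits. Origin: centre of its underside, z up; dial, red switch and drawer at -x. Both grinders look alike; either may be on the mat.
- grinder_1_seat (a point): Centre of the washer of grinder_1, where the cap's lower rim sits; the spindle ends 24 mm above it. Turned the tightening way the cap meets a hard stop: over 0.3 Nm by 0.2 rad, and past about 1 Nm is forcing it. The loosening way it turns freely (under 0.2 Nm), is clear of the thread at about 1.0 rad and then lifts straight off; past 2.3 rad it is stopped again. It need not rise while turning.
- grinder_2_seat (a point): Centre of the washer of grinder_2, where the cap's lower rim sits; the spindle ends 24 mm above it. Turned the tightening way the cap meets a hard stop: over 0.3 Nm by 0.2 rad, and past about 1 Nm is forcing it. The loosening way it turns freely (under 0.2 Nm), is clear of the thread at about 1.0 rad and then lifts straight off; past 2.3 rad it is stopped again. It need not rise while turning.
- cap_1: Black ribbed cap on grinder_1: 50 mm across, 33 mm tall, hollow below, about 60 g; white mark on its top edge at its +x. Origin: centre of its lower rim, z up through its top. Grip it lightly (30 N) across its sides. Two lugs inside sit under a two-start thread, done up to the stop. One cap loosens clockwise seen from above, the other anticlockwise; they look alike.
- cap_2: Black ribbed cap on grinder_2: 50 mm across, 33 mm tall, hollow below, about 60 g; white mark on its top edge at its +x. Origin: centre of its lower rim, z up through its top. Grip it lightly (30 N) across its sides. Two lugs inside sit under a two-start thread, done up to the stop. One cap loosens clockwise seen from above, the other anticlockwise; they look alike.
- mug: White china mug, 82 mm across, 116 mm with its handle, 98 mm tall; origin under its middle. Leave it alone.
- coffee_jar: Glass jar of ground coffee with a black lid, 65 mm across, 86 mm tall; origin centre of its underside. Leave it alone.
- brush: Cleaning brush with a wooden handle lying on the worktop; origin under its middle. Leave it alone.

How it is judged:
By the outcome, as a careful person would: the job done as asked, in the order asked, and still so for the second after the job is handed in, while the arm keeps its last pose, push and grip.
It also fails if it takes over 45 s, if anything falls off the work surface, if the arm or the gripper's body presses on something with over 40 N, if the wrist force passes 120 N, or if a joint passes its speed limit or range.

## Working session

There is one attempt and no reset: what is moved stays moved. The work goes in short steps, Python scripts to look and compute and a tool call to move; the robot and the scene stay as the last step left them, time stands still between calls to the robot, and variables do not carry over. Pictures are saved under pics/ and viewed, at most 10 in all, crops included, and the job is handed in when it is done.

```bash
ls; mkdir -p pics
```

Run:
```python
from plant import r, eyes, readout, finish_job
import cv2
for n in("scene","top"):
    cv2.imwrite(f"pics/{n}0.png",eyes.snapshot(n)[:,:,::-1])
    print(n,eyes.camera_params(n))
s=readout.get_state();print({k:s[k] for k in("clock","tool_pos","eef_rot","contact_force","moment","opening")},r.grip_depth)
```

```text
pics
plant.py
scene {'fx': 487.69054758791265, 'fy': 487.69054758791265, 'cx': 321.50102197399576, 'cy': 229.01884705402804, 'k1': -0.13168631539430967, 'rvec': array([ 1.94115442, -0.8256564 ,  0.51757008]), 'tvec': array([-0.41265613,  0.23148351,  0.92027044])}
top {'fx': 602.7568046210566, 'fy': 602.7568046210566, 'cx': 321.0771734636123, 'cy': 234.31263082434657, 'k1': -0.19649792851515913, 'rvec': array([ 2.18039336, -2.14492912,  0.10153768]), 'tvec': array([-0.0863418 ,  0.52843314,  1.30887383])}
{'clock': 0.1, 'tool_pos': array([ 0.27424712, -0.56098708,  0.2380052 ]), 'eef_rot': array([ 9.74248549e-01,  2.25475259e-01, -2.52021760e-04, -7.79708372e-04]), 'contact_force': array([-0.19421065, -0.08190287,  0.12916505]), 'moment': array([-0.01021943,  0.00705375,  0.03009965]), 'opening': 1.0013307009163244} -0.0187
```

View pics/scene0.png

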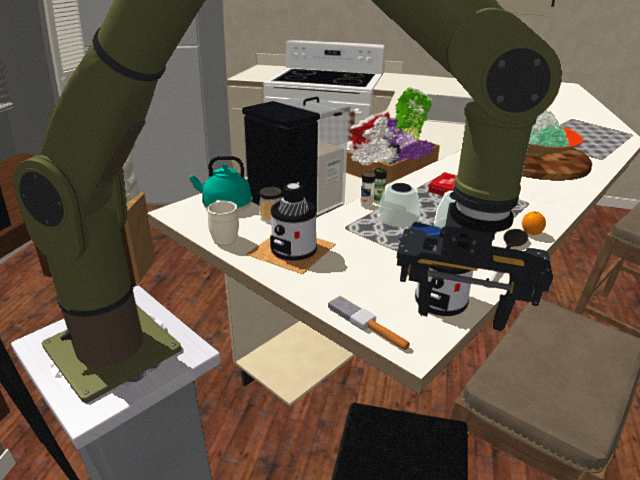

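View pics/top0.png

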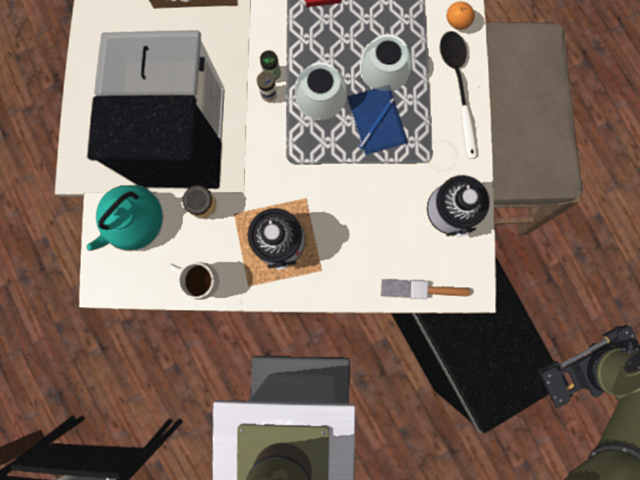

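The top view shows the mat grinder with its cap near (273,232). The other grinder is at (465,197), the mug at (198,280), the jar at (198,201) and the brush at (425,289). I'll zoom in on the mat grinder.

Run:
```python
import cv2,numpy as np
t=cv2.imread("pics/top0.png")[185:290,225:330]; s=cv2.imread("pics/scene0.png")[170:275,240:345]
f=lambda a:cv2.resize(a,(400,400),interpolation=cv2.INTER_CUBIC)
cv2.imwrite("pics/crop1.png",np.hstack([f(t),f(s)]))
```

```text
(no output)
```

View pics/crop1.png

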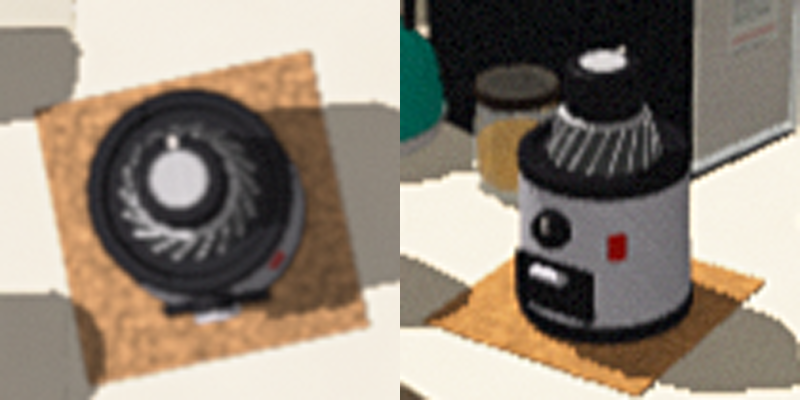

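Create h.py:
```python
import cv2,numpy as np
from plant import r, eyes, readout, finish_job
def cam(n,p=None):
    p=p or eyes.camera_params(n)
    K=np.array([[p["fx"],0,p["cx"]],[0,p["fy"],p["cy"]],[0,0,1]])
    return K,np.array([p["k1"],0,0,0,0.]),cv2.Rodrigues(p["rvec"])[0],np.array(p["tvec"])
def onz(n,px,z,p=None):
    K,d,R,t=cam(n,p); u=cv2.undistortPoints(np.array([[px]],float),K,d)[0,0]
    c=-R.T@t; v=R.T@np.array([u[0],u[1],1]); return c+v*(z-c[2])/v[2]
```

Run:
```python
from h import *
k=105/400
P=lambda x,y:(225+x*k,185+y*k); S=lambda x,y:(240+(x-400)*k,170+y*k)
print("top cap",onz("top",P(178,180),.179)); print("scene cap",onz("scene",S(604,62),.179))
print("rim",onz("top",P(189,191),.121))
print("mark",onz("top",P(174,143),.179), onz("scene",S(621,49),.179))
print("mat",[onz("top",P(*c),.003) for c in((36,113),(310,53),(368,324),(95,384))])
print("g2",onz("top",(468,197),.179),"jar",onz("top",(198,201),.086),"mug",onz("top",(198,280),.098))
print("fridge box",[onz("top",c,.25) for c in((92,158),(218,187))])
from scipy.spatial.transform import Rotation as Ro
s=readout.get_state();print(Ro.from_quat(s["eef_rot"]).as_matrix())
```

Run:
```python
from h import *
from scipy.spatial.transform import Rotation as Ro
s=readout.get_state();R=Ro.from_quat(s["eef_rot"]).as_matrix()
print(R.T@(np.array([.516,.017,.238])-s["tool_pos"]))
```

```text
[ 0.4711037  -0.41300659  0.0006139 ]
```

Emit:
shift_gripper(
  plan=[
    [1,0.034,-0.03,0,0,0,0],
    [1,0.068,-0.06,0,0,0,0],
    [1,0.102,-0.09,0,0,0,0],
    [1,0.136,-0.12,0,0,0,0],
    [1,0.17,-0.15,0,0,0,0],
    [1,0.204,-0.18,0,0,0,0],
    [1,0.238,-0.21,0,0,0,0],
    [1,0.272,-0.24,0,0,0,0],
    [1,0.306,-0.27,0,0,0,0],
    [1,0.34,-0.3,0,0,0,0],
  ],
  force=30,
)

```text
clock: 1.1
tool_pos: [0.4485, -0.1409, 0.2386]
eef_rot: [0.974, 0.225, -0.0, -0.0]
contact_force: [0.7, -0.5, 0.1]
opening: 0.998
finger_force: 0.0
```

Run:
```python
from h import *
from scipy.spatial.transform import Rotation as Ro
s=readout.get_state();R=Ro.from_quat(s["eef_rot"]).as_matrix()
print(R.T@(np.array([.516,.017,.238])-s["tool_pos"]),s["q"].round(2),s["clock"])
```

```text
[ 0.13001113 -0.11216752  0.00056921] [ 0.31  0.49 -0.15  2.02  0.12  0.64 -1.04] 1.1
```

Emit:
shift_gripper(
  plan=[
    [1,0.03,-0.03,0,0,0,-0.13],
    [1,0.06,-0.06,0,0,0,-0.26],
    [1,0.09,-0.085,0,0,0,-0.39],
    [1,0.12,-0.11,0,0,0,-0.52],
    [1,0.13,-0.112,0,0,0,-0.65],
    [1,0.13,-0.112,0,0,0,-0.78],
    [1,0.13,-0.112,0,0,0,-0.91],
    [1,0.13,-0.112,0,0,0,-1.04],
    [1,0.13,-0.112,0,0,0,-1.17],
    [1,0.13,-0.112,0,0,0,-1.25],
  ],
)

```text
clock: 2.1
tool_pos: [0.5155, 0.015, 0.2384]
eef_rot: [0.657, 0.754, -0.0, -0.0]
contact_force: [-0.0, -0.0, -0.1]
opening: 1.002
finger_force: 0.0
```

Run:
```python
from h import *
from scipy.spatial.transform import Rotation as Ro
s=readout.get_state();R=Ro.from_quat(s["eef_rot"]).as_matrix()
p=eyes.camera_params("wrist");cv2.imwrite("pics/w1.png",eyes.snapshot("wrist")[:,:,::-1])
print(R.round(3),s["tool_pos"],s["q"].round(2),s["clock"],s["moment"])
K,d,Rc,t=cam("wrist",p)
print(cv2.projectPoints(np.array([[.516,.017,.179],[.516,.017,.146]]),Rc,t,K,d)[0])
```

```text
[[-0.138  0.99  -0.001]
 [ 0.99   0.138 -0.   ]
 [ 0.    -0.001 -1.   ]] [0.51551074 0.01496017 0.23840182] [ 0.2   0.58 -0.51  1.88  0.39  0.78 -0.38] 2.1 [-0.01318131 -0.11176894  0.03721136]
[[[324.44921451 256.10060762]]

 [[324.34688096 241.50134853]]]
```

View pics/w1.png

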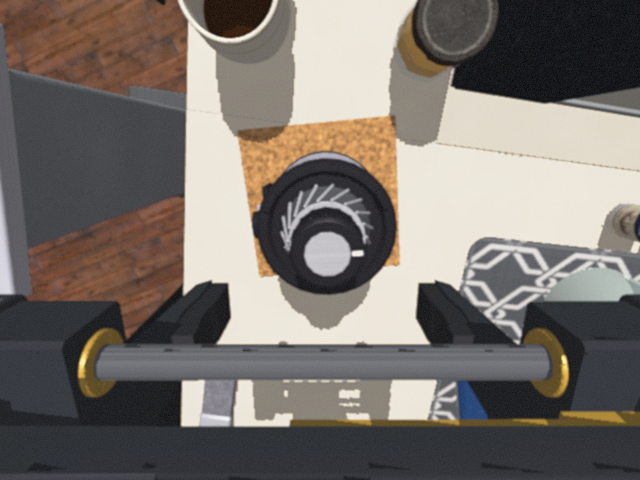

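The wrist view shows the cap top at (327,254), with its mark at (358,253). It sits centred between the fingers.

Run:
```python
from h import *
from scipy.spatial.transform import Rotation as Ro
s=readout.get_state();R=Ro.from_quat(s["eef_rot"]).as_matrix()
c=onz("wrist",(327,254),.179); print(c, onz("wrist",(325,225),.121))
print(R.T@(np.array([(c[0]+.516)/2,(c[1]+.017)/2,.151])-s["tool_pos"]))
```

```text
[0.51736764 0.01854779 0.179     ] [0.51562209 0.02328739 0.121     ]
[0.00275075 0.00170005 0.08732166]
```

Emit:
shift_gripper(
  plan=[
    [1,0.003,0.0015,0.02,0,0,0],
    [1,0.003,0.0015,0.045,0,0,0],
    [1,0.003,0.0015,0.065,0,0,0],
    [1,0.003,0.0015,0.08,0,0,0],
    [1,0.003,0.0015,0.087,0,0,0],
    [1,0.003,0.0015,0.087,0,0,0],
  ],
  force=30,
)

```text
clock: 2.75
tool_pos: [0.5163, 0.0182, 0.151]
eef_rot: [0.658, 0.753, -0.001, -0.001]
contact_force: [-0.3, 0.6, -0.0]
opening: 0.999
finger_force: 0.0
```

Run:
```python
from plant import r, eyes, readout, finish_job
s=readout.get_state();print(s["contact_force"],s["moment"],s["q"].round(2))
```

```text
[-0.33181141  0.58254604 -0.02142939] [-0.01151767 -0.09563195  0.018498  ] [ 0.13  0.71 -0.41  1.97  0.5   0.57 -0.49]
```

Emit:
shift_gripper(
  plan=[
    [0.5,0,0,0,0,0,0],
    [0.45,0,0,0,0,0,0],
    [0.4,0,0,0,0,0,0],
    [0.4,0,0,0,0,0,0],
    [0.4,0,0,0,0,0,0],
    [0.4,0,0,0,0,0,0],
    [0.4,0,0,0,0,0,0],
  ],
  force=30,
)

```text
clock: 3.45
tool_pos: [0.5171, 0.0182, 0.152]
eef_rot: [0.658, 0.753, 0.0, 0.0]
contact_force: [-1.5, -0.5, 3.8]
opening: 0.551
finger_force: 30.0
```

Run:
```python
from plant import r, eyes, readout, finish_job
s=readout.get_state();print(s["contact_force"],s["moment"],s["tool_pos"],s["opening"])
```

```text
[-1.5489198  -0.45952406  3.77324156] [-0.1176659  -0.06381537 -0.04367081] [0.51708568 0.01823274 0.15198163] 0.5508959864994778
```

Emit:
shift_gripper(
  plan=[
    [0.4,0,0,0,0,0,0.03],
    [0.4,0,0,0,0,0,0.06],
    [0.4,0,0,0,0,0,0.08],
    [0.4,0,0,0,0,0,0.08],
  ],
)

```text
clock: 3.85
tool_pos: [0.5171, 0.0183, 0.152]
eef_rot: [0.688, 0.726, 0.0, 0.0]
contact_force: [-0.6, 0.2, 6.1]
opening: 0.553
finger_force: 30.0
```

Run:
```python
from plant import r, eyes, readout, finish_job
s=readout.get_state();print(s["contact_force"],s["moment"],s["q"].round(3))
```

```text
[-0.64040707  0.24781556  6.1412392 ] [-0.05708493 -0.0087986   0.0025936 ] [ 0.112  0.704 -0.387  1.965  0.477  0.561 -0.548]
```

Emit:
shift_gripper(
  plan=[
    [0.4,0,0,0,0,0,0.03],
    [0.4,0,0,0,0,0,0.06],
    [0.4,0,0,0,0,0,0.08],
    [0.4,0,0,0,0,0,0.08],
  ],
)

```text
clock: 4.25
tool_pos: [0.5171, 0.0184, 0.152]
eef_rot: [0.715, 0.699, 0.0, 0.0]
contact_force: [-0.4, -0.3, 6.4]
opening: 0.553
finger_force: 30.0
```

Run:
```python
from plant import r, eyes, readout, finish_job
s=readout.get_state();print(s["contact_force"],s["moment"],s["q"].round(3))
```

```text
[-0.37026564 -0.29742407  6.4038499 ] [-0.17385835 -0.05435989  0.62497412] [ 0.098  0.701 -0.365  1.966  0.454  0.554 -0.603]
```

Clockwise meets the stop: 0.62 Nm at 0.16 rad. So the cap loosens anticlockwise, and I'll reverse and check.

Emit:
shift_gripper(
  plan=[
    [0.4,0,0,0,0,0,-0.05],
    [0.4,0,0,0,0,0,-0.1],
    [0.4,0,0,0,0,0,-0.16],
    [0.4,0,0,0,0,0,-0.21],
    [0.4,0,0,0,0,0,-0.26],
    [0.4,0,0,0,0,0,-0.32],
    [0.4,0,0,0,0,0,-0.38],
    [0.4,0,0,0,0,0,-0.38],
  ],
)

```text
clock: 5.05
tool_pos: [0.5173, 0.0185, 0.152]
eef_rot: [0.571, 0.821, 0.0, 0.0]
contact_force: [-0.3, -0.6, 4.8]
opening: 0.558
finger_force: 30.0
```

Run:
```python
from plant import r, eyes, readout, finish_job
s=readout.get_state();print(s["contact_force"],s["moment"],s["q"].round(3))
```

```text
[-0.26015153 -0.62171829  4.78999367] [-0.03558089 -0.10120322  0.08140981] [ 0.163  0.717 -0.473  1.962  0.564  0.594 -0.332]
```

Emit:
shift_gripper(
  plan=[
    [0.4,0,0,0,0,0,-0.06],
    [0.4,0,0,0,0,0,-0.13],
    [0.4,0,0,0,0,0,-0.2],
    [0.4,0,0,0,0,0,-0.27],
    [0.4,0,0,0,0,0,-0.34],
    [0.4,0,0,0,0,0,-0.41],
    [0.4,0,0,0,0,0,-0.48],
    [0.4,0,0,0,0,0,-0.54],
    [0.4,0,0,0,0,0,-0.6],
    [0.4,0,0,0,0,0,-0.6],
  ],
)

```text
clock: 6.05
tool_pos: [0.5173, 0.0185, 0.152]
eef_rot: [0.303, 0.953, 0.0, 0.0]
contact_force: [-0.0, 0.7, 4.8]
opening: 0.551
finger_force: 30.0
```

Run:
```python
from plant import r, eyes, readout, finish_job
import cv2
s=readout.get_state();print(s["contact_force"],s["moment"],s["q"].round(3))
a=eyes.snapshot("scene")[:,:,::-1]; b=eyes.snapshot("wrist")[:,:,::-1]
import numpy as np
cv2.imwrite("pics/v2.png",np.hstack([cv2.resize(a[120:300,200:400],(400,360)),cv2.resize(b,(400,360))]))
```

```text
[-0.0271944   0.69433183  4.8048981 ] [ 0.02616141 -0.15955959  0.09673019] [ 0.26   0.751 -0.641  1.957  0.715  0.672  0.119]
```

View pics/v2.png

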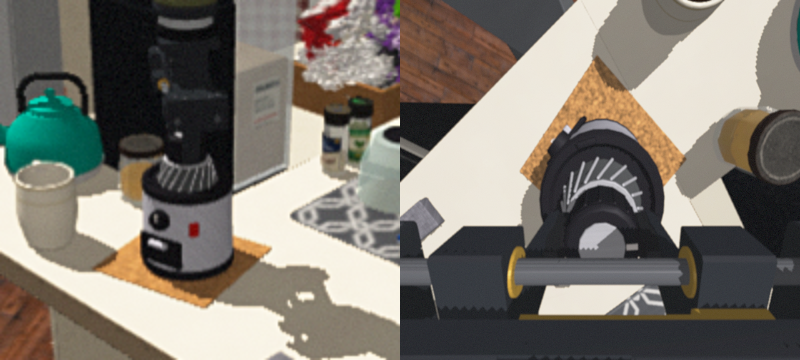

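The mark at (631,246) still points along the finger axis, so the cap is turning with the gripper. The torque stays low.

Emit:
shift_gripper(
  plan=[
    [0.4,0,0,0,0,0,-0.07],
    [0.4,0,0,0,0,0,-0.14],
    [0.4,0,0,0,0,0,-0.21],
    [0.4,0,0,0,0,0,-0.28],
    [0.4,0,0,0,0,0,-0.35],
    [0.4,0,0,0,0,0,-0.42],
    [0.4,0,0,0,0,0,-0.48],
    [0.4,0,0,0,0,0,-0.48],
  ],
)

```text
clock: 6.95
tool_pos: [0.5173, 0.0186, 0.152]
eef_rot: [0.068, 0.998, 0.0, 0.0]
contact_force: [0.3, -0.3, 5.5]
opening: 0.554
finger_force: 30.0
```

Run:
```python
from plant import r, eyes, readout, finish_job
s=readout.get_state();print(s["contact_force"],s["moment"],s["q"].round(3))
```

```text
[ 0.30657485 -0.25673309  5.53163842] [ 0.04436597 -0.15889846  0.05909396] [ 0.329  0.786 -0.769  1.954  0.814  0.743  0.502]
```

Net turn is -1.30 rad. I'll lift gently first and check the force.

Emit:
shift_gripper(
  plan=[
    [0.4,0,0,-0.002,0,0,0],
    [0.4,0,0,-0.004,0,0,0],
    [0.4,0,0,-0.006,0,0,0],
    [0.4,0,0,-0.006,0,0,0],
  ],
)

```text
clock: 7.35
tool_pos: [0.5169, 0.0183, 0.1578]
eef_rot: [0.068, 0.998, -0.0, -0.0]
contact_force: [0.5, -0.6, -0.3]
opening: 0.555
finger_force: 30.0
```

Run:
```python
from plant import r, eyes, readout, finish_job
s=readout.get_state();print(s["contact_force"],s["moment"])
```

```text
[ 0.54994273 -0.56648683 -0.3048753 ] [ 0.02185965 -0.1331188   0.0078057 ]
```

Emit:
shift_gripper(
  plan=[
    [0.4,0,0,-0.005,0,0,0],
    [0.4,0,0,-0.015,0,0,0],
    [0.4,0,0,-0.03,0,0,0],
    [0.4,0,0,-0.045,0,0,0],
    [0.4,0,0,-0.06,0,0,0],
    [0.4,0,0,-0.075,0,0,0],
    [0.4,0,0,-0.085,0,0,0],
    [0.4,0,0,-0.09,0,0,0],
    [0.4,0,0,-0.09,0,0,0],
    [0.4,0,0,-0.09,0,0,0],
  ],
)

```text
clock: 8.35
tool_pos: [0.5166, 0.0181, 0.2474]
eef_rot: [0.068, 0.998, -0.0, -0.0]
contact_force: [0.4, 0.4, -0.5]
opening: 0.555
finger_force: 30.0
```

Run:
```python
from plant import r, eyes, readout, finish_job
import cv2,numpy as np
s=readout.get_state();print(s["contact_force"],s["moment"])
a=eyes.snapshot("scene")[:,:,::-1]; b=eyes.snapshot("wrist")[:,:,::-1]
cv2.imwrite("pics/v3.png",np.hstack([cv2.resize(a[100:300,200:400],(400,400)),cv2.resize(b,(400,400))]))
```

```text
[ 0.37967056  0.35821438 -0.45854952] [ 0.04770794 -0.20590154  0.01955919]
```

View pics/v3.png

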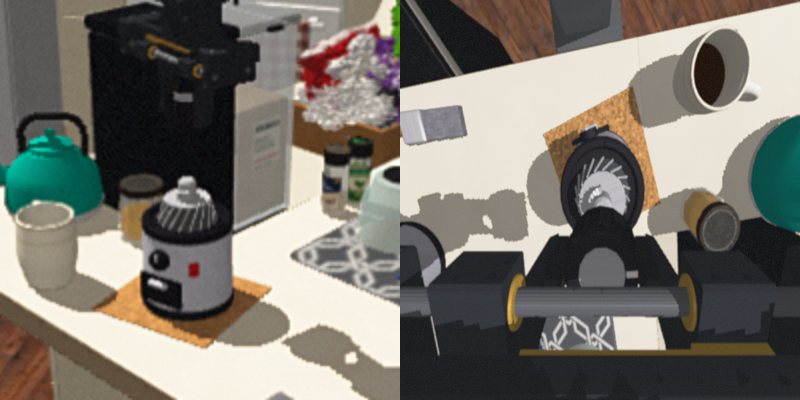

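The spindle is bare at (186,190), and the cap is level in the gripper, about 9.6 cm above its seat. Nothing else has moved.

```bash
python3 -c "
from plant import r, eyes, readout, finish_job
print(finish_job())"
```

```text
the job is handed in; nothing more can be done
None
```

The cap on the mat grinder loosened anticlockwise and is off: it is held level in the gripper about 9.6 cm above its seat (rim about 7 cm clear of the spindle), nothing else was touched, and the job is handed in.

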